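# Refit the burner cap and hold the gas knob in

## Robot

A 7-joint arm with a two-finger parallel gripper is mounted at the origin on the work surface. World frame = base frame: x ahead of the robot, y to its left, z up, the work surface at z = 0. Lengths are in m, angles in rad, forces in N, time in s.
With the tool pointing down it reaches from about 0.35 to 0.9 m from the base axis. Payload 8.1 kg.
Tool frame: the origin (TCP) lies on the centre line of the jaws, within the pads' length; the fingertips stand 11 mm ahead of it and the grasp point (between the pads) lies 8 mm behind it (arm.nose_length is the distance from the TCP to the fingertips, in m); z points along the fingers, y is the line along which they close (so a half turn about z gives the same grasp; the last joint's range is limited). The gripper opens to 92 mm and grips with 3 to 60 N. Pads are 19 mm wide; open, the fingers measure 130 mm over their backs; the gripper's body (75 mm by 190 mm) begins 47 mm behind the grasp point.
Start: joints at [1.127, 0.434, 0.025, 1.573, -0.012, 1.134, -0.075], TCP at [0.209, -0.589, 0.238] pointing down, gripper open.
Joint ranges: [-2.62, 2.62], [-0.44, 2.09], [-1.27, 1.32], [0.08, 2.57], [-1.32, 4.46], [0.12, 2], [-2.74, 2.74]. Speed limits (rad/s): [2.22, 2.22, 3.01, 3.01, 3.14, 3.14, 3.14].

## Interface

Orientations are given as a rotation vector (axis times angle).
In Python, from cell import arm gives the robot as it stands.
- The arm moves only by the tool jog_arm, never from a script. Its argument "moves" is a list of rows, each a list of 4 numbers: the shift along the tool's x, y, z in m, then the turn about the tool's z in rad. In form: [[tx, ty, tz, spin], ...]. A call has 1 to 20 rows; each row is the pose to reach, as a shift and turn from the pose commanded when the call began, along the tool's axes at that moment; what a row does not reach only later rows make up. A row lasts 1/8 s, in which the tool goes at most 62.5 mm and 10.7 degrees, less where a joint would pass 70% of its speed; a pose out of reach is approached as far as the arm can. A call with a gripper value outside its range is refused whole. "hand" is the finger opening in m, from 0 to 0.0918, set as the call begins (left out, the last holds). The fingers move at their own pace and stop on an object; "newtons" is the grip in N (left out, the last holds). Time passes only in rows, so rows that repeat a pose let the fingers close. It gives the time, the measured TCP pose, the force, the opening and the grip force at its end, in the units of the state.
- arm.observe(): the state, without advancing time (a new reading comes with each control period).
- arm.get_image(name): name is "scene" or "top" or "wrist"; returns a dict with "color" (420x560x3 uint8, red, green, blue), "z_map" (420x560 float32, m along the optical axis (not along the pixel's ray), 0 where there is no reading), "fx", "fy", "cx", "cy" (pixels), "k1" (the pictures are not rectified: a ray, as slopes to the right and down, at radius r is drawn at 1 + k1 r^2 times it, then the intrinsics apply), "rvec" (rotation vector, rad) and "tvec" (3), from world to camera coordinates, as OpenCV has them. Camera axes: x right, y down, z forward; pixel columns grow to the right and rows downward; lengths in m; the calibration is good to about 2 mm. A picture is of the moment at which its call begins.
- arm.sign_off(): hands the job in; it is judged then, once.
The state is a dict: "clock": time; "joints": joint angles; "dq": joint speeds; "joint_efforts": joint torques, N m; "position": TCP position; "ee_rot": TCP orientation; "force": force on the tool from outside, world axes, zero at the start; "ft_torque": the same for the moment, N m; "width": opening from 0.0 (shut) to 1.0 (fully open); "gripper_force": force on a finger pad.
Only numpy, scipy, OpenCV 4.12 (cv2) and the standard library are available. Lean on these libraries where they do the work, as an engineer would, in place of code of your own. Each camera call takes 0.05 s, during which the arm holds its last target. There are 200 camera calls.

## Task

The small burner of this two-burner gas hob has been cleaned and its cap is still lying on the worktop: put the cap back so that it sits flat and centred on the small burner's crown. Then light that burner with its own knob (the left knob works the left burner, the right knob the right one): push the knob fully in, turn it while pushed in a quarter turn anticlockwise to the large flame, and keep it held fully in there, as the flame safety device needs; the program finishes while the gripper still holds the knob pushed in at that setting. Leave the other knob off and everything else on the worktop where it is.

Things in the scene. Friction and masses are not known exactly. Their poses are not given: they have to be found in the camera images.
- hob: brushed-steel gas hob, fixed, 310 mm deep (x) by 520 mm wide (y), top face 8 mm above the worktop. Origin: centre of its underside. x points away from the robot (yaw up to 0.15 rad), y left. One burner lies 145 mm left and one 145 mm right, both 40 mm beyond the centre; either may be the small one. Knob axes: 110 mm nearer the robot than the centre, 55 mm left and 55 mm right
- burner_small: the small burner, its cap and pan support off, fixed: aluminium cup 71 mm wide and 5 mm high, on it a slotted ring (crown) 43 mm in outer diameter with a bore 32 mm wide and 12 mm deep. Origin: on its axis at the hob's top face, z up. At positive y in the hob's frame it is the left burner, worked by the left knob; else the right one
- crown_top (a point): centre of the crown's flat upper rim, 17 mm above the hob's top face (25 mm above the worktop): the cap's underside rests here
- burner_big: the other burner, complete: 74 mm black cap in place, under a 200 mm square cast-iron pan support 42 mm high. Fixed. Origin: on its axis at the hob's top face
- cap: loose cap of the small burner, 100 g: black disc 54 mm wide, 8.5 mm thick, upper edge bevelled (upright rim 5.5 mm high); below it a round spigot 27 mm wide and 7 mm long, tapering to 21 mm. It stands on the spigot, left of the hob. Origin: centre of the spigot's foot; disc underside 7 mm, top 15.5 mm above it. Seated (spigot in the bore, 2.5 mm play) the origin is 18 mm above the worktop
- knob_left_top (a point): centre of the top of the left knob. Each black knob: round skirt 44 mm wide, 8 to 14 mm above the hob's top face, and on it a straight upright grip (blade) 42 mm long, 12 mm thick, 20 mm high, its top 34 mm above the hob's top face when out. Off: blade along the hob's x axis, white line at the end away from the robot. The point turns with the knob, x along the blade
- knob_right_top (a point): the same point of the right knob, which is alike
- knob_left_push (a joint): how far the left knob is pushed in, m: 0 out, 0.006 fully in. It springs out when let go; its spring takes about 3 N to start and 8 N fully in
- knob_right_push (a joint): the same for the right knob
- knob_left (a joint): angle of the left knob, rad: 0 off, growing anticlockwise seen from above; large flame at a quarter turn, 1.57; turns on to 3.4 (small flame). A gas valve: to be turned only while pushed in. It stays where turned to, friction about 0.04 N m
- knob_right (a joint): the same for the right knob
- jar_lid: bystander: plain steel screw lid of a jar, 68 mm in diameter, 14 mm high; left of the hob, near the cap. Origin: centre of its underside
- cup: bystander: white espresso cup with a handle, 62 mm wide, 55 mm high; left of the hob, near the cap. Origin: centre of its underside
- grate: bystander: the small burner's cast-iron pan support, 200 mm square, 42 mm high, lying on the worktop right of the hob. Origin: centre, on the worktop
- jar: bystander: glass jar, 68 mm wide, 110 mm high, beyond the hob. Origin: centre of its underside
- mill: bystander: wooden pepper mill, 58 mm wide, 175 mm high, beyond the hob. Origin: centre of its underside
- spoon: bystander: wooden spoon 250 mm long, lying right of the hob. Origin: middle, on the worktop
- bowl: bystander: blue bowl, 124 mm wide, 50 mm high, far left, nearer the robot than the cap. Origin: centre of its underside
Not all that is in view belongs to the job. Of the things shaped like the cap, the black one is meant.

How it is judged:
By the outcome, as a careful person would: the job done as asked, in the order asked, and still so for the second after the job is handed in, while the arm keeps its last pose, push and grip.
It also fails if it takes over 58 s, if anything falls off the work surface, if the arm or the gripper's body presses on something with over 40 N, if the wrist force passes 120 N, or if a joint passes its speed limit or range.

## Working session

There is one attempt and no reset: what is moved stays moved. The work goes in short steps, Python scripts to look and compute and a tool call to move; the robot and the scene stay as the last step left them, time stands still between calls to the robot, and variables do not carry over. Pictures are saved under pics/ and viewed, at most 10 in all, crops included, and the job is handed in when it is done.

Besides the shell and the picture viewer there is one more tool, called after "Call:" as name([rows], argument=value, ...), one row to a line, values as JSON. jog_arm: Moves the arm, as the interface text tells. Its arguments: {"type":"object","properties":{"moves":{"type":"array"},"hand":{"type":"number"},"newtons":{"type":"number"}},"required":["moves"]}

```bash
mkdir -p pics; ls; cat > h.py <<'E'
import numpy as np, cv2, pickle
from cell import arm
def grab(name):
    d=arm.get_image(name); pickle.dump(d,open(f'{name}.pkl','wb')); return d
def load(name): return pickle.load(open(f'{name}.pkl','rb'))
def dist(d): return np.array([[d['fx'],0,d['cx']],[0,d['fy'],d['cy']],[0,0,1.]]),np.array([d['k1'],0,0,0,0.])
def world(d,u,v,z=None):
    "pixel -> world, by depth or on plane z"
    K,k=dist(d); p=cv2.undistortPoints(np.array([[[u,v]]],float),K,k)[0,0]
    R=cv2.Rodrigues(np.array(d['rvec'],float))[0]; t=np.array(d['tvec'],float).ravel()
    r=np.array([p[0],p[1],1.])
    if z is None: return R.T@(r*d['z_map'][int(round(v)),int(round(u))]-t)
    c=-R.T@t; w=R.T@r; return c+w*(z-c[2])/w[2]
def cloud(d):
    K,k=dist(d); h,w=d['z_map'].shape; uv=np.mgrid[0:h,0:w][::-1].reshape(2,-1).T.astype(float)
    p=cv2.undistortPoints(uv[:,None],K,k)[:,0]; Z=d['z_map'].reshape(-1,1)
    R=cv2.Rodrigues(np.array(d['rvec'],float))[0]; t=np.array(d['tvec'],float).ravel()
    W=(np.c_[p,np.ones(len(p))]*Z-t)@R; W[Z[:,0]==0]=np.nan; return W.reshape(h,w,3)
def save(img,n): cv2.imwrite(f'pics/{n}.png',np.ascontiguousarray(img[:,:,::-1]))
def crop(d,u0,u1,v0,v1,s,n): save(cv2.resize(d['color'][v0:v1,u0:u1],None,fx=s,fy=s,interpolation=cv2.INTER_CUBIC),n)
E
python3 - <<'E'
from h import *
print(arm.observe()); 
for n in('top','scene'):
    d=grab(n); print(n,d['k1'],d['fx'],d['rvec'],d['tvec'])
    save(d['color'],n+'0')
E
```

```text
pics
{'clock': 0.0, 'joints': array([ 1.12744406,  0.43520952,  0.02495122,  1.57409385, -0.01157278,
        1.13398818, -0.07510277]), 'dq': array([ 4.46285118e-04,  8.08485822e-04, -1.26096275e-03,  1.63150533e-03,
       -9.07277445e-04,  1.26860484e-03, -1.14426002e-06]), 'joint_efforts': array([-6.09999279e-04, -6.67855239e+01,  9.85014550e-01, -3.14471626e+01,
       -6.03386946e-02,  4.29551932e-02,  1.29011255e-04]), 'position': array([ 0.20866014, -0.58862029,  0.23695433]), 'ee_rot': array([-3.09464068e+00, -5.32348810e-01,  6.53854433e-04]), 'force': array([-0.72120439,  0.45530744,  0.07333886]), 'ft_torque': array([0.02090963, 0.00639498, 0.00609946]), 'gripper_force': 0.0, 'width': 0.9970511143895934}
top 0.026231497561635918 386.7034580998934 [ 2.18159353 -2.1288962   0.14320324] [-0.03360706  0.57130714  0.99257235]
scene -0.08625820279316754 522.7251218490557 [ 0.84111017  2.43015326 -1.19733166] [ 0.45926034 -0.13993352  1.71812355]
```

View pics/top0.png

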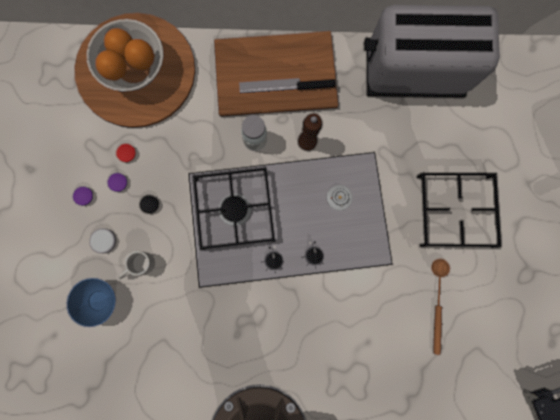

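View pics/scene0.png

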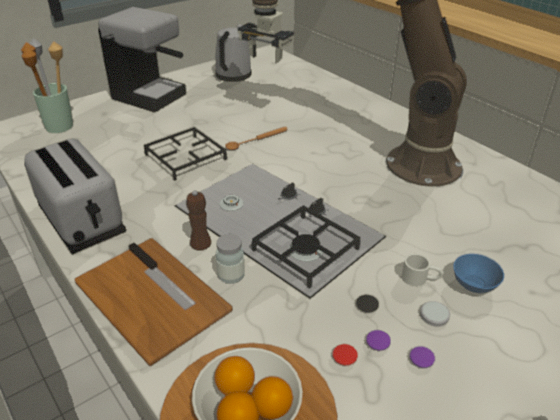

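Top view: things shaped like the cap are the black disc at (149,204), purple discs at (117,182) and (83,196), a red one at (126,153) and the steel lid at (102,240). I choose the black one. The bare small burner is at (340,197), on the right, so its knob is the right one at (315,255). One close crop will check the choice.

```bash
python3 - <<'E'
from h import *
d=load('top'); s=load('scene')
a=cv2.resize(d['color'][150:270,70:210],None,fx=2.8,fy=2.8,interpolation=cv2.INTER_CUBIC)
b=cv2.resize(d['color'][165:285,265:405],None,fx=2.8,fy=2.8,interpolation=cv2.INTER_CUBIC)
save(np.hstack([a,b]),'crop1')
W=cloud(d)
for n,(u,v),z in [('cap',(149,204),.0155),('burner',(340,197),.025),('kr',(315,255),.042),('kl',(274,260),.042),('big',(235,208),.03)]:
    print(n,world(d,u,v,z).round(4),W[v,u].round(4))
# black cap segmentation: top and depth
def blob(d,u,v,z,r,thr):
    g=d['color'].max(2).astype(int); m=np.zeros(g.shape,np.uint8); m[g<thr]=1
    n,l,st,c=cv2.connectedComponentsWithStats(m); k=l[v,u]; print(st[k],c[k],world(d,*c[k],z).round(4))
blob(d,149,204,.0135,0,70); blob(s,367,303,.0135,0,70)
# hob corners in the top picture
for uv in [(190,173),(375,153),(392,265),(199,286)]: print(uv,world(d,*uv,.008).round(4))
E
```

```text
cap [0.5936 0.3144 0.0155] [0.5939 0.3151 0.0133]
burner [ 0.6242 -0.2036  0.025 ] [ 0.6257 -0.205   0.0169]
kr [ 0.4657 -0.1354  0.042 ] [ 0.4658 -0.1359  0.0373]
kl [ 0.4501 -0.0285  0.042 ] [ 0.4501 -0.0285  0.0419]
big [0.5863 0.0793 0.03  ] [0.5865 0.0794 0.0292]
[140 195  20  19 283] [149.1590106  204.00706714] [0.5939 0.3146 0.0135]
[357 295  21  17 280] [366.87857143 303.28214286] [0.5961 0.3199 0.0135]
(190, 173) [0.6844 0.2094 0.008 ]
(375, 153) [ 0.7543 -0.3039  0.008 ]
(392, 265) [ 0.4452 -0.3463  0.008 ]
(199, 286) [0.377  0.1695 0.008 ]
```

View pics/crop1.png

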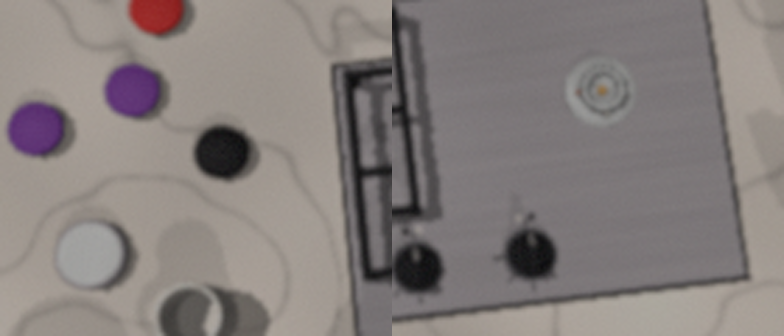

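The crop shows a plain black disc at top pixel (149,204). It also shows the burner cup, crown and electrode at (340,197), and the right knob at (314,255) with its line away from the robot (off). I'll hover over the burner first for a wrist-camera measurement.

```bash
cat >> h.py <<'E'
from scipy.spatial.transform import Rotation as Rn
def row(x,y,z,psi=None):
    o=arm.observe(); R=Rn.from_rotvec(o['ee_rot']).as_matrix(); p=np.array(o['position'])
    cur=np.arctan2(R[1,0],R[0,0]); s=0 if psi is None else -(psi-cur)
    print('at',p.round(4),'psi',round(cur,4),'tilt',R[:,2].round(4),'ROW',(R.T@(np.array([x,y,z])-p)).round(4),round(s,4),'q',o['joints'].round(2))
E
python3 - <<'E'
from h import *
row(.56,-.19,.237,.1356); row(.594,.315,.237,.1356)
E
```

```text
at [ 0.2087 -0.5887  0.237 ] psi 0.3407 tilt [-6.0e-04  1.3e-03 -1.0e+00] ROW [ 4.643e-01 -2.584e-01  3.000e-04] 0.2051 q [ 1.13  0.44  0.03  1.57 -0.01  1.13 -0.08]
at [ 0.2087 -0.5887  0.237 ] psi 0.3407 tilt [-6.0e-04  1.3e-03 -1.0e+00] ROW [ 0.6651 -0.723   0.0009] 0.2051 q [ 1.13  0.44  0.03  1.57 -0.01  1.13 -0.08]
```

Call:
jog_arm([
  [0.46, -0.26, 0, 0.205],
  [0.46, -0.26, 0, 0.205],
  [0.46, -0.26, 0, 0.205],
  [0.46, -0.26, 0, 0.205],
  [0.46, -0.26, 0, 0.205],
  [0.46, -0.26, 0, 0.205],
  [0.46, -0.26, 0, 0.205],
  [0.46, -0.26, 0, 0.205],
  [0.46, -0.26, 0, 0.205],
  [0.46, -0.26, 0, 0.205],
  [0.46, -0.26, 0, 0.205],
  [0.46, -0.26, 0, 0.205],
], hand=0.075)

```text
clock: 1.6
position: [0.5546, -0.1919, 0.2377]
ee_rot: [3.134, 0.209, -0.001]
force: [-0.1, 0.3, 1.0]
width: 0.817
gripper_force: 0.0
```

```bash
python3 - <<'E'
from h import *
d=grab('wrist'); save(d['color'],'w1'); row(.594,.315,.237,.1356)
E
```

```text
at [ 0.5548 -0.1917  0.2378] psi 0.1334 tilt [-3.e-04 -5.e-04 -1.e+00] ROW [ 0.1063 -0.497   0.0005] -0.0022 q [ 0.33  0.38 -0.12  1.66  0.05  1.1  -1.24]
```

View pics/w1.png

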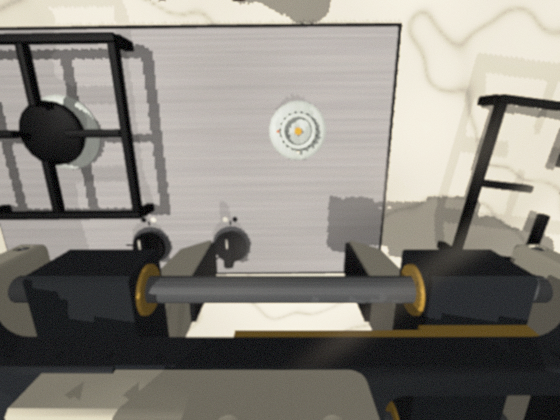

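The wrist view shows the small burner's crown at (298,130), the right knob at (231,245) and the left knob at (152,246). Now I'll refine the burner's position.

```bash
python3 - <<'E'
from h import *
d=load('wrist'); W=cloud(d)
print('depth at',W[130,298],[W[60,y].round(4) for y in (180,260)])
u,v=298,130
sub=W[v-35:v+35,u-35:u+35]; z=sub[...,2]
print(np.nanpercentile(z,[5,30,50,70,80,90,95,99]).round(4))
for lo,hi in((.0105,.0175),(.021,.030)):
    m=((z>lo)&(z<hi)).astype(np.uint8)
    c=max(cv2.findContours(m,cv2.RETR_EXTERNAL,cv2.CHAIN_APPROX_NONE)[0],key=cv2.contourArea)
    e=cv2.fitEllipse(c); q=np.array(e[0])+[u-35,v-35]; print(lo,e,q,world(d,*q,.013 if lo<.015 else .025).round(4))
crop(d,258,338,95,165,8,'w1c')
E
```

```text
depth at [ 0.62654194 -0.20495579  0.01865375] [array([ 0.6861, -0.0577,  0.009 ]), array([ 0.6986, -0.1499,  0.0079])]
[0.0071 0.0084 0.011  0.013  0.0136 0.0233 0.0249 0.0259]
0.0105 ((33.878334045410156, 34.50611877441406), (54.9644660949707, 57.256858825683594), 12.753913879394531) [296.87833405 129.50611877] [ 0.6269 -0.2039  0.013 ]
0.021 ((34.2358512878418, 35.474212646484375), (36.27647399902344, 37.9359245300293), 13.42496395111084) [297.23585129 130.47421265] [ 0.6259 -0.2038  0.025 ]
```

View pics/w1c.png

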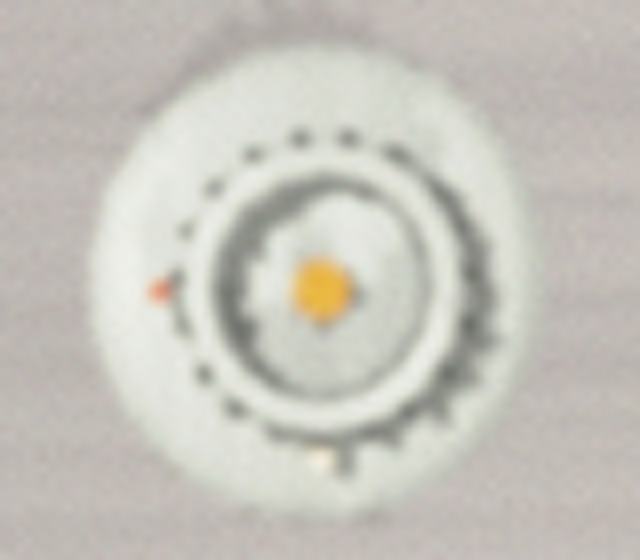

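Call:
jog_arm([
  [0.04, -0.5, 0, 0],
  [0.04, -0.5, 0, 0],
  [0.04, -0.5, 0, 0],
  [0.04, -0.5, 0, 0],
  [0.04, -0.5, 0, 0],
  [0.04, -0.5, 0, 0],
  [0.04, -0.5, 0, 0],
  [0.04, -0.5, 0, 0],
  [0.04, -0.5, 0, 0],
  [0.04, -0.5, 0, 0],
  [0.04, -0.5, 0, 0],
])

```text
clock: 3.02
position: [0.5284, 0.3082, 0.2377]
ee_rot: [3.134, 0.208, 0.0]
force: [0.3, -1.1, 0.6]
width: 0.813
gripper_force: 0.0
```

```bash
python3 - <<'E'
from h import *
d=grab('wrist'); W=cloud(d); row(.594,.315,.1)
g=d['color'].max(2)
R=cv2.Rodrigues(np.array(d['rvec'],float))[0]
K,k=dist(d)
q=cv2.projectPoints(np.array([[.594,.315,.0155]]),np.array(d['rvec'],float),np.array(d['tvec'],float),K,k)[0].ravel(); print('pred px',q)
u,v=np.round(q).astype(int)
sub=W[v-35:v+35,u-35:u+35]
m=((sub[...,2]>.009)&(sub[...,2]<.03)).astype(np.uint8)
c=max(cv2.findContours(m,cv2.RETR_EXTERNAL,cv2.CHAIN_APPROX_NONE)[0],key=cv2.contourArea)
e=cv2.fitEllipse(c); p=np.array(e[0])+[u-35,v-35]; print('depth',e,world(d,*p,.012).round(4))
m=(g[v-35:v+35,u-35:u+35]<60).astype(np.uint8)
c=max(cv2.findContours(m,cv2.RETR_EXTERNAL,cv2.CHAIN_APPROX_NONE)[0],key=cv2.contourArea)
e=cv2.fitEllipse(c); p=np.array(e[0])+[u-35,v-35]; print('dark',e,p,world(d,*p,.012).round(4))
crop(d,max(u-60,0),u+60,max(v-50,0),v+50,6,'w2c')
E
```

```text
at [0.5283 0.3084 0.2378] psi 0.1327 tilt [ 4.e-04 -8.e-04 -1.e+00] ROW [0.0659 0.002  0.1378] 0 q [-0.42  0.43 -0.28  1.59  0.13  1.14 -2.17]
pred px [280.77600036 133.17260293]
depth ((33.18398666381836, 34.1980094909668), (42.639549255371094, 44.25004959106445), 2.7368414402008057) [0.5948 0.3171 0.012 ]
dark ((33.9101676940918, 34.67234802246094), (40.156192779541016, 41.43317413330078), 173.01611328125) [279.91016769 132.67234802] [0.5944 0.3161 0.012 ]
```

View pics/w2c.png

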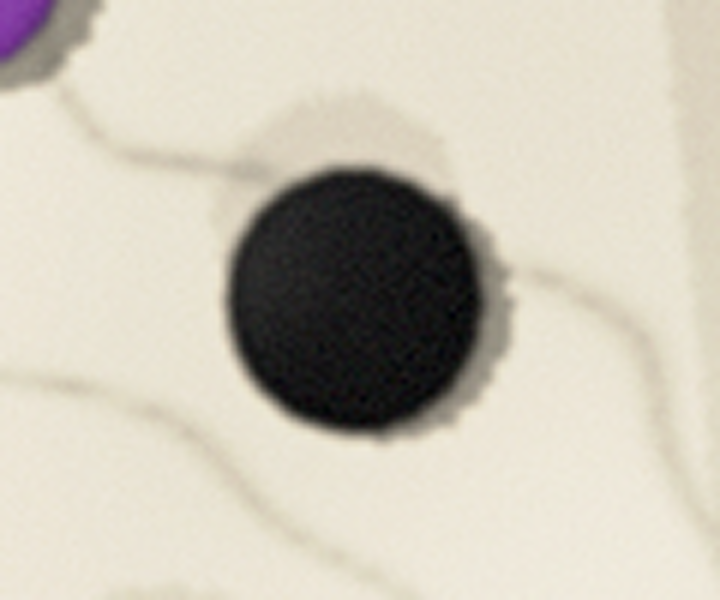

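The crown rim is centred at about (325,294) in the first crop, which is pixel (298.2,131.3). The black disc is at about (356,300) in the second, which is pixel (279.9,132.6). The cap is right for the job and has free space around it.

```bash
python3 - <<'E'
from h import *
R=row
R(.5944,.3161,.05); R(.5944,.3161,.014)
E
# burner in the first wrist picture was overwritten; recompute from its known neighbours
python3 - <<'E'
from h import *
d=load('wrist')
# same tool yaw/height: local px->m scale, at crown height, applied to (298.2,131.3)-(297.236,130.474)
p=world(d,298.2,131.3,.025)-world(d,297.236,130.474,.025); print(p.round(4),(np.array([.6259,-.2038,.025])+p).round(4))
E
```

```text
at [0.5283 0.3084 0.2378] psi 0.1327 tilt [ 4.e-04 -8.e-04 -1.e+00] ROW [0.0664 0.0009 0.1878] 0 q [-0.42  0.43 -0.28  1.59  0.13  1.14 -2.17]
at [0.5283 0.3084 0.2378] psi 0.1327 tilt [ 4.e-04 -8.e-04 -1.e+00] ROW [0.0664 0.0009 0.2238] 0 q [-0.42  0.43 -0.28  1.59  0.13  1.14 -2.17]
[-0.0008 -0.0013  0.    ] [ 0.6251 -0.2051  0.025 ]
```

Call:
jog_arm([
  [0.0665, 0.001, 0.05, 0],
  [0.0665, 0.001, 0.1, 0],
  [0.0665, 0.001, 0.15, 0],
  [0.0665, 0.001, 0.185, 0],
  [0.0665, 0.001, 0.205, 0],
  [0.0665, 0.001, 0.216, 0],
  [0.0665, 0.001, 0.221, 0],
  [0.0665, 0.001, 0.223, 0],
  [0.0665, 0.001, 0.2235, 0],
  [0.0665, 0.001, 0.2235, 0],
])

```text
clock: 4.32
position: [0.5939, 0.3187, 0.0149]
ee_rot: [-3.134, -0.213, -0.001]
force: [-0.1, 0.2, -0.3]
width: 0.815
gripper_force: 0.0
```

Call:
jog_arm([
  [0, 0, 0, 0],
  [0, 0, 0, 0],
  [0, 0, 0, 0],
  [0, 0, 0, 0],
  [0, 0, 0, 0],
  [0, 0, 0, 0],
], hand=0.03, newtons=15)

```text
clock: 5.08
position: [0.5936, 0.3184, 0.0142]
ee_rot: [3.134, 0.213, 0.0]
force: [-0.5, -0.6, 1.3]
width: 0.576
gripper_force: 15.0
```

Call:
jog_arm([
  [0, 0, -0.01, 0],
  [0, 0, -0.03, 0],
  [0, 0, -0.06, 0],
  [0, 0, -0.1, 0],
  [0, 0, -0.12, 0],
  [0, 0, -0.12, 0],
  [0, 0, -0.12, 0],
])

```text
clock: 5.95
position: [0.5929, 0.3179, 0.1329]
ee_rot: [3.133, 0.213, -0.003]
force: [-0.1, 0.2, -1.0]
width: 0.573
gripper_force: 15.0
```

```bash
python3 - <<'E'
from h import *
row(.6243,-.2052,.134,.1356); print(arm.observe()['width'])
E
```

```text
at [0.5929 0.3179 0.1329] psi 0.1357 tilt [-0.0016 -0.0012 -1.    ] ROW [-3.970e-02  5.226e-01 -5.000e-04] 0.0001 q [-0.41  0.62 -0.25  1.54  0.17  1.   -2.15]
0.5732815357881594
```

Call:
jog_arm([
  [-0.004, 0.05, 0, 0],
  [-0.008, 0.1, 0, 0],
  [-0.012, 0.16, 0, 0],
  [-0.016, 0.22, 0, 0],
  [-0.02, 0.28, 0, 0],
  [-0.025, 0.34, 0, 0],
  [-0.03, 0.4, 0, 0],
  [-0.034, 0.45, 0, 0],
  [-0.038, 0.49, 0, 0],
  [-0.04, 0.515, 0, 0],
  [-0.04, 0.5225, 0, 0],
  [-0.04, 0.5225, 0, 0],
  [-0.04, 0.5225, 0, 0],
])

```text
clock: 7.58
position: [0.6247, -0.2025, 0.1339]
ee_rot: [-3.133, -0.216, 0.001]
force: [0.2, 0.8, 0.3]
width: 0.573
gripper_force: 15.0
```

```bash
python3 - <<'E'
from h import *
row(.6243,-.2052,.06,.1356)
d=grab('wrist'); save(d['color'],'w3'); grab('top')
E
```

```text
at [ 0.6247 -0.2025  0.1339] psi 0.138 tilt [-4.0e-04  1.2e-03 -1.0e+00] ROW [-0.0008  0.0027  0.0739] 0.0024 q [ 0.38  0.59 -0.22  1.59  0.15  0.98 -1.32]
```

View pics/w3.png

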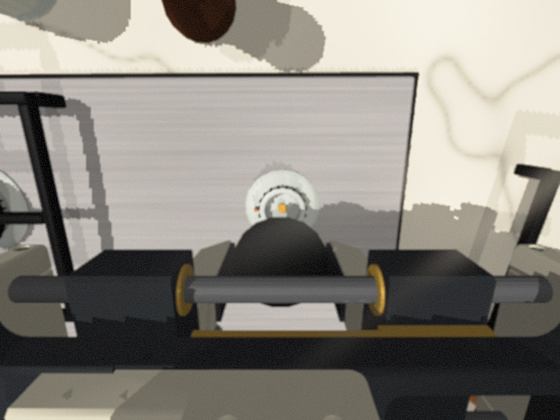

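The cap is held level between the pads, with its far edge at about (281,218). The crown's igniter shows at (282,208). I'll measure the cap in the hand against the burner in this same picture.

```bash
python3 - <<'E'
from h import *
d=load('wrist')
R=cv2.Rodrigues(np.array(d['rvec'],float))[0]; print('cam',(-R.T@d['tvec']).round(4),'fwd',R[2].round(3))
b=world(d,282,208,.016); print('igniter',b.round(4))
g=d['color'].max(2).astype(int)
# far edge of the dark cap, per column; fit circle in world at rim height
K,k=dist(d); o=arm.observe(); T=Rn.from_rotvec(o['ee_rot']).as_matrix()
for z in (.1267,.1322):
    P=[]
    for u in range(248,317,3):
        c=g[195:250,u]; v=[i for i in range(50) if (c[i:i+5]<60).all()]
        if v: P.append(world(d,u,195+v[0]-.5,z))
    P=np.array(P); A=np.c_[2*P[:,:2],np.ones(len(P))]; s=np.linalg.lstsq(A,(P[:,:2]**2).sum(1),rcond=None)[0]
    r=np.sqrt(s[2]+s[0]**2+s[1]**2)
    from scipy.optimize import least_squares
    f=least_squares(lambda c:np.hypot(*(P[:,:2]-c).T)-.027,s[:2],loss='soft_l1',f_scale=.0005)
    print(z,len(P),'free fit',s[:2].round(4),r.round(4),'fixed r',f.x.round(4),np.abs(f.fun).max().round(4),'in tool',(T.T@(np.r_[f.x,z]-o['position'])).round(4))
crop(d,210,350,165,265,5.7,'w3c')
E
```

```text
cam [ 0.6987 -0.1933  0.2811] fwd [-0.273 -0.036 -0.961]
igniter [ 0.6254 -0.2049  0.016 ]
0.1267 22 free fit [ 0.6484 -0.2017] 0.0139 fixed r [ 0.6654 -0.2037] 0.0079 in tool [0.0401 0.0064 0.0075]
0.1322 22 free fit [ 0.6502 -0.2014] 0.0134 fixed r [ 0.6676 -0.2032] 0.0078 in tool [0.0424 0.0062 0.002 ]
```

View pics/w3c.png

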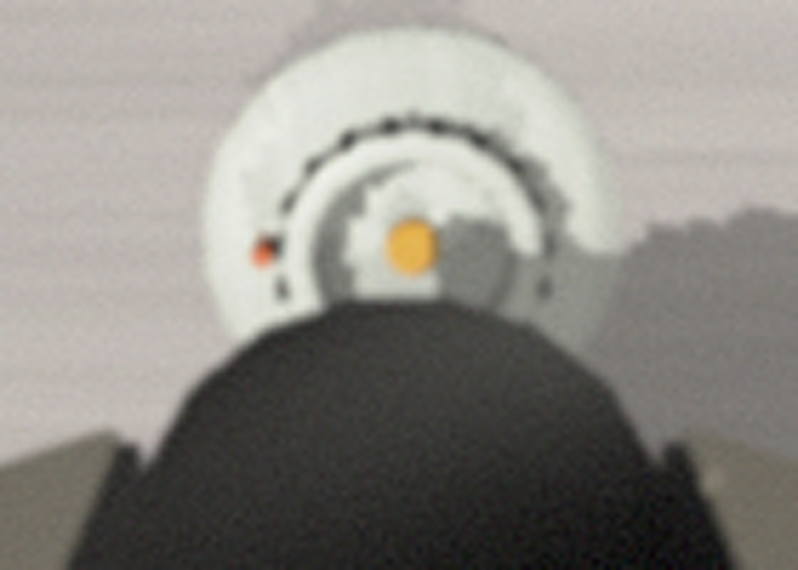

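Crop reading: the cap's silhouette (lower front edge) passes through (190,390), (240,345), (340,305), (470,305), (560,345) and (610,390). The burner centre is at (411,247). I'll fit that by hand.

```bash
python3 - <<'E'
from h import *
from scipy.optimize import least_squares
d=load('wrist'); o=arm.observe(); T=Rn.from_rotvec(o['ee_rot']).as_matrix()
C=[(160,440),(190,390),(240,345),(290,320),(340,304),(405,300),(470,304),(520,325),(560,345),(610,390),(645,440)]
for z in (.1267,):
    P=np.array([world(d,210+(x+.5)/5.7-.5,165+(y+.5)/5.7-.5,z) for x,y in C])
    f=least_squares(lambda c:np.hypot(*(P[:,:2]-c).T)-.027,[.625,-.203]); print(f.x.round(4),(f.fun*1e3).round(1),'tool',(T.T@(np.r_[f.x,z]-o['position'])).round(4),o['position'].round(4))
    f=least_squares(lambda c:np.hypot(*(P[:,:2]-c[:2]).T)-c[2],[.625,-.203,.027]); print(f.x.round(4))
for z in(.016,.018,.025): print(world(d,210+411.5/5.7-.5,165+247.5/5.7-.5,z).round(4))
E
```

```text
[ 0.6241 -0.2034] [-0.2  0.1  0.2 -0.   0.  -0.2  0.2 -0.2  0.  -0.   0.1] tool [-0.0008  0.0004  0.0075] [ 0.6248 -0.2029  0.1342]
[ 0.6241 -0.2034  0.027 ]
[ 0.6255 -0.2046  0.016 ]
[ 0.626  -0.2045  0.018 ]
[ 0.628  -0.2042  0.025 ]
```

```bash
python3 - <<'E'
from h import *
row(.6252,-.2048,.05,.1356)
E
```

```text
at [ 0.6248 -0.2029  0.1342] psi 0.1379 tilt [-1.e-04  6.e-04 -1.e+00] ROW [0.0001 0.002  0.0842] 0.0023 q [ 0.38  0.59 -0.22  1.59  0.15  0.98 -1.32]
```

Call:
jog_arm([
  [0, 0.002, 0.03, 0],
  [0, 0.002, 0.055, 0],
  [0, 0.002, 0.074, 0],
  [0, 0.002, 0.084, 0],
  [0, 0.002, 0.084, 0],
  [0, 0.002, 0.084, 0],
  [0, 0.002, 0.084, 0],
])

```text
clock: 8.55
position: [0.6255, -0.2067, 0.0511]
ee_rot: [3.134, 0.213, 0.002]
force: [0.2, -0.3, -0.6]
width: 0.572
gripper_force: 15.0
```

```bash
python3 - <<'E'
from h import *
row(.6252,-.2048,.0322,.1356)
E
```

```text
at [ 0.6255 -0.2067  0.0511] psi 0.1356 tilt [ 1.4e-03 -4.0e-04 -1.0e+00] ROW [-0.     -0.002   0.0189] -0.0 q [ 0.37  0.69 -0.2   1.65  0.18  0.82 -1.34]
```

Call:
jog_arm([
  [0, -0.002, 0, 0],
  [0, -0.002, 0.004, 0],
  [0, -0.002, 0.008, 0],
  [0, -0.002, 0.008, 0],
  [0, -0.002, 0.008, 0],
])

```text
clock: 9.18
position: [0.6246, -0.2046, 0.0421]
ee_rot: [3.134, 0.213, -0.0]
force: [-0.4, -0.8, -1.0]
width: 0.575
gripper_force: 15.0
```

Call:
jog_arm([
  [0, 0, 0.003, 0],
  [0, 0, 0.006, 0],
  [0, 0, 0.008, 0],
  [0, 0, 0.009, 0],
  [0, 0, 0.009, 0],
  [0, 0, 0.009, 0],
])

```text
clock: 9.93
position: [0.6247, -0.2046, 0.0333]
ee_rot: [3.134, 0.213, 0.0]
force: [0.5, -1.1, -1.9]
width: 0.571
gripper_force: 15.0
```

Call:
jog_arm([
  [0, 0, 0.0005, 0],
  [0, 0, 0.001, 0],
  [0, 0, 0.0015, 0],
  [0, 0, 0.0015, 0],
])

```text
clock: 10.42
position: [0.6247, -0.2047, 0.0322]
ee_rot: [3.134, 0.213, 0.0]
force: [-1.5, 0.3, 5.7]
width: 0.574
gripper_force: 15.0
```

Contact at the expected seating height. Now I'll release, lift off and look.

Call:
jog_arm([
  [0, 0, 0, 0],
  [0, 0, 0, 0],
  [0, 0, 0, 0],
  [0, 0, 0, 0],
  [0, 0, -0.02, 0],
  [0, 0, -0.06, 0],
  [0, 0, -0.11, 0],
  [-0.04, 0.01, -0.15, 0],
  [-0.08, 0.01, -0.18, 0],
  [-0.09, 0.01, -0.18, 0],
  [-0.09, 0.01, -0.18, 0],
], hand=0.075)

```text
clock: 11.8
position: [0.5366, -0.2267, 0.2124]
ee_rot: [3.134, 0.212, 0.001]
force: [0.4, 0.0, 0.1]
width: 0.82
gripper_force: 0.0
```

```bash
python3 - <<'E'
from h import *
d=grab('wrist'); row(.56,-.19,.237,.1356); W=cloud(d)
K,k=dist(d); q=cv2.projectPoints(np.array([[.625,-.205,.035]]),np.array(d['rvec'],float),np.array(d['tvec'],float),K,k)[0].ravel().round().astype(int); print(q)
u,v=q; sub=W[v-40:v+40,u-40:u+40]
g=d['color'][v-40:v+40,u-40:u+40].max(2); m=(g<60).astype(np.uint8)
c=max(cv2.findContours(m,cv2.RETR_EXTERNAL,cv2.CHAIN_APPROX_NONE)[0],key=cv2.contourArea); e=cv2.fitEllipse(c); p=np.array(e[0])+[u-40,v-40]; print(e,world(d,*p,.029).round(4))
s=sub[np.hypot(sub[...,0]-.625,sub[...,1]+.205)<.018]; A=np.c_[s[:,:2]-[.625,-.205],np.ones(len(s))]; print('plane',np.linalg.lstsq(A,s[:,2],rcond=None)[0].round(4))
cup=world(d,*p,.029)
crop(d,max(u-60,0),u+60,v-50,v+50,6,'w4c')
# right knob
for n,P in(('kr',(.464,-.137,.042)),):
    q=cv2.projectPoints(np.array([P]),np.array(d['rvec'],float),np.array(d['tvec'],float),K,k)[0].ravel(); print(n,q)
E
```

```text
at [ 0.5371 -0.2262  0.2116] psi 0.1361 tilt [ 2.e-04  3.e-04 -1.e+00] ROW [ 0.0276 -0.0328 -0.0253] 0.0005 q [ 0.48  0.4  -0.24  1.7   0.11  1.05 -1.23]
[270 110]
((40.62847137451172, 40.30254364013672), (46.803733825683594, 49.36625671386719), 172.68087768554688) [ 0.6252 -0.2054  0.029 ]
plane [-0.0039 -0.004   0.0334]
kr [194.61760087 245.77761646]
```

View pics/w4c.png

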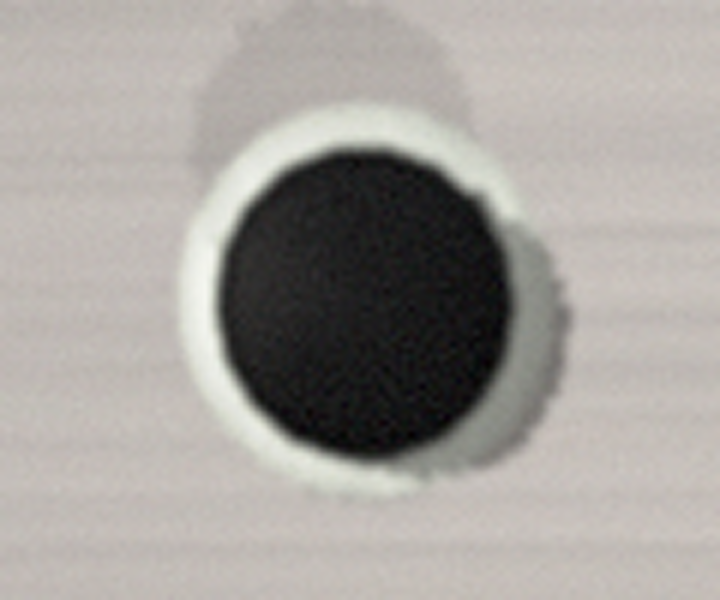

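The cap lies flat: its top is at 33.4 mm with a tilt of 0.004, and its centre is within 0.5 mm of the crown's. Now I'll measure the right knob.

```bash
python3 - <<'E'
from h import *
for n in('wrist','top'):
    d=load(n); 
    if n=='top': d=grab('top')
    W=cloud(d); D=np.hypot(W[...,0]-.4645,W[...,1]+.1362)
    m=(D<.035)&(W[...,2]>.033)&(W[...,2]<.055); P=W[m]; print(n,len(P))
    if len(P)>5:
        xy=P[:,:2].astype(np.float32); r=cv2.minAreaRect(xy*1000); print(P.mean(0).round(4),r,np.percentile(P[:,2],[10,50,90]).round(4))
        w,V=np.linalg.eigh(np.cov(xy.T)); print('dir',V[:,1],np.arctan(V[1,1]/V[0,1]),np.sqrt(w))
    b=(D<.035)&(d['color'].max(2)<75); print('dark',b.sum())
row(.4645,-.1362,.12,.1356)
E
```

```text
wrist 205
[ 0.477  -0.1358  0.0406] ((475.281494140625, -134.98455810546875), (21.721332550048828, 12.208735466003418), 7.440884113311768) [0.0356 0.0415 0.0428]
dir [-0.99308098 -0.11743153] 0.11770311403783042 [0.00355473 0.00602844]
dark 716
top 73
[ 0.4667 -0.135   0.0407] ((467.07696533203125, -135.1272430419922), (40.10630798339844, 11.662164688110352), 8.987333297729492) [0.038  0.0409 0.0431]
dir [-0.98906704 -0.14746659] 0.14800636235942716 [0.00345263 0.0118655 ]
dark 1053
at [ 0.5374 -0.226   0.2112] psi 0.1366 tilt [-4.e-04  7.e-04 -1.e+00] ROW [-0.0599 -0.0988  0.0912] 0.001 q [ 0.48  0.41 -0.24  1.7   0.11  1.05 -1.23]
```

Call:
jog_arm([
  [-0.05, -0.04, 0, 0],
  [-0.1, -0.08, -0.01, 0],
  [-0.13, -0.105, -0.02, 0],
  [-0.13, -0.105, -0.02, 0],
  [-0.13, -0.105, -0.02, 0],
  [-0.13, -0.105, -0.02, 0],
], hand=0.04)

```text
clock: 12.65
position: [0.3948, -0.1404, 0.2312]
ee_rot: [-3.134, -0.213, 0.001]
force: [-0.3, 1.8, 0.6]
width: 0.439
gripper_force: 0.0
```

```bash
python3 - <<'E'
from h import *
d=grab('wrist'); row(.4645,-.1362,.12,.1356); W=cloud(d)
K,k=dist(d); q=cv2.projectPoints(np.array([[.4645,-.1362,.022]]),np.array(d['rvec'],float),np.array(d['tvec'],float),K,k)[0].ravel().round().astype(int); print(q)
u,v=q; s=45; g=d['color'][v-s:v+s,u-s:u+s].max(2); m=(g<70).astype(np.uint8)
c=max(cv2.findContours(cv2.morphologyEx(m,cv2.MORPH_OPEN,np.ones((5,5),np.uint8)),cv2.RETR_EXTERNAL,cv2.CHAIN_APPROX_NONE)[0],key=cv2.contourArea); e=cv2.fitEllipse(c); p=np.array(e[0])+[u-s,v-s]; print('skirt?',e,world(d,*p,.022).round(4))
D=np.hypot(W[...,0]-.4645,W[...,1]+.1362); b=(D<.035)&(W[...,2]>.036)&(W[...,2]<.055)
vu=np.argwhere(b); Q=np.array([world(d,x+.8,y+.6,.042)[:2] for y,x in vu]); print(len(Q),Q.mean(0).round(4),cv2.minAreaRect((Q*1000).astype(np.float32)))
w,V=np.linalg.eigh(np.cov(Q.T)); print('yaw',np.arctan(V[1,1]/V[0,1]))
crop(d,u-55,u+55,v-45,v+45,7,'w5c')
E
```

```text
at [ 0.3946 -0.1404  0.2312] psi 0.1356 tilt [-6.e-04  7.e-04 -1.e+00] ROW [0.0699 0.0053 0.1112] 0.0 q [ 0.48  0.13 -0.3   2.03  0.04  0.99 -1.27]
[284 130]
skirt? ((46.36880874633789, 46.191383361816406), (35.71770095825195, 38.32514190673828), 100.69400787353516) [ 0.4635 -0.138   0.022 ]
416 [ 0.4644 -0.137 ] ((463.95904541015625, -137.08346557617188), (40.644927978515625, 11.237260818481445), 7.793548107147217)
yaw 0.1409600831749845
```

View pics/w5c.png

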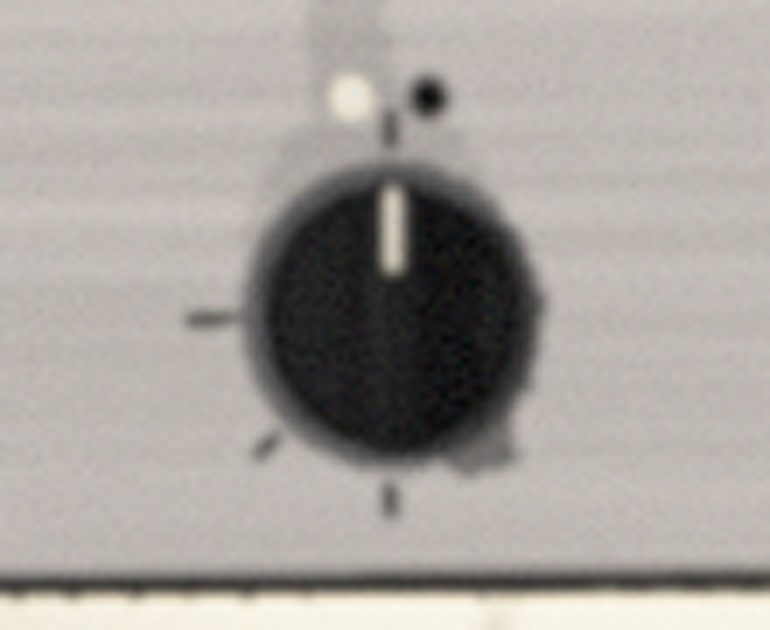

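The knob is in the off position: the white line is at 12 o'clock (393,230), the skirt centre is at about (392,312), and the quarter-turn tick is on the left at (212,319). The axis is at about (0.4645, -0.1368).

Call:
jog_arm([
  [0.05, 0.004, 0.05, 0],
  [0.07, 0.006, 0.1, 0],
  [0.07, 0.006, 0.145, 0],
  [0.07, 0.006, 0.167, 0],
  [0.07, 0.006, 0.167, 0],
  [0.07, 0.006, 0.167, 0],
  [0.07, 0.006, 0.167, 0],
])

```text
clock: 13.58
position: [0.4649, -0.137, 0.0659]
ee_rot: [3.134, 0.212, 0.003]
force: [0.6, 0.8, 0.1]
width: 0.437
gripper_force: 0.0
```

```bash
python3 - <<'E'
from h import *
row(.4645,-.1368,.035,.1385)
d=load('wrist'); print(world(d,284.6,129.1,.022),world(d,284.6,118,.042))
E
```

```text
at [ 0.4649 -0.137   0.0659] psi 0.1354 tilt [ 2.1e-03 -6.0e-04 -1.0e+00] ROW [-0.0004 -0.0003  0.0308] -0.0031 q [ 0.38  0.46 -0.26  2.08  0.2   0.63 -1.45]
[ 0.46567272 -0.13681637  0.022     ] [ 0.47745157 -0.13487568  0.042     ]
```

Call:
jog_arm([
  [0, 0, 0.015, 0],
  [0, 0, 0.026, 0],
  [0, 0, 0.03, 0],
  [0, 0, 0.031, 0],
  [0, 0, 0.031, 0],
])

```text
clock: 14.2
position: [0.464, -0.1367, 0.0337]
ee_rot: [3.134, 0.213, -0.0]
force: [1.0, 0.3, 0.5]
width: 0.439
gripper_force: 0.0
```

Call:
jog_arm([
  [0, 0, 0, 0],
  [0, 0, 0, 0],
  [0, 0, 0, 0],
  [0, 0, 0, 0],
  [0, 0, 0, 0],
  [0, 0, 0, 0],
], hand=0, newtons=30)

```text
clock: 14.95
position: [0.464, -0.1364, 0.0338]
ee_rot: [-3.134, -0.214, -0.0]
force: [-0.5, 3.7, 3.2]
width: 0.132
gripper_force: 30.0
```

```bash
python3 - <<'E'
from h import *
row(.4645,-.1368,.03); o=arm.observe(); print(o['force'],o['ft_torque'],o['width']*91.8)
E
```

```text
at [ 0.464  -0.1364  0.0338] psi 0.1361 tilt [ 1.e-04  2.e-04 -1.e+00] ROW [0.0004 0.0005 0.0038] 0 q [ 0.36  0.51 -0.24  2.1   0.22  0.55 -1.48]
[-0.54525159  3.73972227  3.21922315] [0.61566922 0.15905872 0.03692911] 12.07792907305844
```

Gripped on the 12 mm blade. Now I'll push in.

Call:
jog_arm([
  [0, 0, 0.002, 0],
  [0, 0, 0.004, 0],
  [0, 0, 0.006, 0],
  [0, 0, 0.006, 0],
  [0, 0, 0.006, 0],
], newtons=45)

```text
clock: 15.58
position: [0.464, -0.1364, 0.0278]
ee_rot: [-3.134, -0.214, -0.0]
force: [-2.0, 4.3, 7.9]
width: 0.126
gripper_force: 45.0
```

Call:
jog_arm([
  [0, 0, 0.001, 0],
  [0, 0, 0.002, 0],
  [0, 0, 0.002, 0],
  [0, 0, 0.002, 0],
])

```text
clock: 16.08
position: [0.4641, -0.1364, 0.0274]
ee_rot: [3.134, 0.214, 0.001]
force: [-8.8, 5.2, 35.5]
width: 0.125
gripper_force: 45.0
```

Fully in at 35 N. I'll ease off slightly and turn in stages, watching the force.

Call:
jog_arm([
  [0, 0, -0.0004, 0],
  [0, 0, -0.0004, -0.1],
  [0, 0, -0.0004, -0.2],
  [0, 0, -0.0004, -0.3],
  [0, 0, -0.0004, -0.3],
])

```text
clock: 16.7
position: [0.4642, -0.1364, 0.0275]
ee_rot: [3.066, 0.681, 0.001]
force: [-7.6, 5.5, 30.9]
width: 0.126
gripper_force: 45.0
```

```bash
python3 - <<'E'
from h import *
row(.4645,-.1368,.0274,.1356+1.5708); o=arm.observe(); print(o['force'],o['ft_torque'],o['width']*91.8)
E
```

```text
at [ 0.4642 -0.1364  0.0275] psi 0.4374 tilt [ 9.e-04 -4.e-04 -1.e+00] ROW [0.0001 0.0005 0.0001] -1.269 q [ 0.42  0.53 -0.32  2.1   0.31  0.55 -1.26]
[-7.60958563  5.48998792 30.9355823 ] [ 1.15678477  1.75232049 -0.02179568] 11.562097310728229
```

Call:
jog_arm([
  [0, 0, -0.0003, -0.1],
  [0, 0, -0.0003, -0.2],
  [0, 0, -0.0003, -0.3],
  [0, 0, -0.0003, -0.4],
  [0, 0, -0.0003, -0.4],
])

```text
clock: 17.32
position: [0.4642, -0.1365, 0.0276]
ee_rot: [2.87, 1.277, 0.001]
force: [-7.3, 4.4, 27.2]
width: 0.127
gripper_force: 45.0
```

Call:
jog_arm([
  [0, 0, 0, -0.1],
  [0, 0, 0, -0.2],
  [0, 0, 0, -0.3],
  [0, 0, 0, -0.4],
  [0, 0, 0, -0.4],
])

```text
clock: 17.95
position: [0.4643, -0.1365, 0.0276]
ee_rot: [2.559, 1.821, 0.001]
force: [-6.8, 3.4, 26.2]
width: 0.129
gripper_force: 45.0
```

```bash
python3 - <<'E'
from h import *
row(.4645,-.1368,.0274,.1361+1.5708); o=arm.observe(); print(o['force'],o['ft_torque'],o['width']*91.8)
E
```

```text
at [ 0.4643 -0.1365  0.0276] psi 1.2373 tilt [ 9.e-04 -6.e-04 -1.e+00] ROW [-0.0002  0.0003  0.0002] -0.4696 q [ 0.58  0.57 -0.54  2.09  0.5   0.61 -0.64]
[-6.8307095   3.37186002 26.17426179] [0.90687268 1.43532266 0.03860999] 11.855812798997892
```

Call:
jog_arm([
  [0, 0, 0, -0.12],
  [0, 0, 0, -0.24],
  [0, 0, 0, -0.36],
  [0, 0, 0, -0.47],
  [0, 0, 0, -0.47],
  [0, 0, 0, -0.47],
])

```text
clock: 18.7
position: [0.4643, -0.1365, 0.0276]
ee_rot: [2.066, 2.365, 0.0]
force: [-7.0, 3.4, 26.4]
width: 0.127
gripper_force: 45.0
```

```bash
python3 - <<'E'
from h import *
row(.4645,-.1368,.0274,.1385+1.5708); o=arm.observe(); print(o['force'],o['ft_torque'],o['width']*91.8)
d=grab('top'); W=cloud(d)
# cap still seated, seen from the top camera
m=(np.hypot(W[...,0]-.625,W[...,1]+.205)<.04)&(d['color'].max(2)<60)
if m.sum(): v,u=np.argwhere(m).mean(0); print('cap',m.sum(),world(d,u,v,.03).round(4))
m=(np.hypot(W[...,0]-.4537,W[...,1]+.0281)<.03)&(W[...,2]>.034)&(W[...,2]<.05); print('left knob pts',m.sum(), W[m].mean(0) if m.sum() else '')
d=grab('wrist'); W=cloud(d)
m=(np.hypot(W[...,0]-.625,W[...,1]+.205)<.018); s=W[m]; s=s[np.isfinite(s[:,2])]; print('wrist cap',len(s),np.percentile(s[:,2],[5,50,95]) if len(s) else '')
E
```

```text
at [ 0.4643 -0.1365  0.0276] psi 1.7058 tilt [ 1.e-03 -7.e-04 -1.e+00] ROW [-0.0003  0.0001  0.0002] -0.0035 q [ 0.66  0.6  -0.66  2.08  0.61  0.65 -0.27]
[-7.03914366  3.43304494 26.43030569] [ 0.8363859   1.39725848 -0.00566884] 11.639836839927426
cap 257 [ 0.6248 -0.2047  0.03  ]
left knob pts 71 [ 0.4509095  -0.02669322  0.04112052]
wrist cap 0
```

The knob is at a quarter turn, pressed on its stop with 26 N. The cap is still seated and the left knob untouched, so I'm handing in.

```bash
python3 -c "
from cell import arm
print(arm.sign_off())"
```

```text
the job is handed in; nothing more can be done
None
```

The black cap sits flat and within about 0.5 mm of centre on the small (right) burner's crown, and the gripper is holding the right knob fully pushed in at a quarter turn anticlockwise (about 26 N); I handed the job in at about 19 s and no verdict came back.

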